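Feed a circuit-board carrier through the guarded lead trimmer with the long push stick

TASK

Take the long wooden push stick and with it push the board carrier that waits in the lead trimmer's infeed lane right through under the low guard, until the whole carrier has come out on the outfeed side, flat on the bed; keep the gripper itself off the carrier. Then draw the stick back out from under the guard and leave it lying flat in the infeed lane, between the rails.

Things in the scene. Friction and masses are not known exactly. Their poses are not given: they have to be found in the camera images.
- push_stick: Long push stick, light wood, 142 mm long: bar 24 wide, 16 high; cross-piece at the front 60 wide, 18 high; upright grip block at the rear 22 wide (x), 44 long (y), top 66 above the underside. Origin: under its middle. y points to the front: front face y = +71, grip block centre y = -49. 0.12 kg. The similar 82 mm stick is too short to reach through.
- stick_tip (a point): Middle of the long push stick's front face, 9 mm above its underside.
- carrier: Board carrier waiting in the infeed lane: flat grey plastic block with a green circuit board on top, 90 mm across the lane (its x), 80 mm along it (its y), 14 mm thick, 25 mm over the parts. Origin: under its middle. About 0.15 kg; slides freely on the bed. (The like carrier lying on the bench is a spare.)
- trimmer: Fixed lead trimmer (mm): bed top z = 8, y = -230 to 160; lane 104 wide about x = 0, rails 10 thick, 12 above the bed. Low guard over y = -30 to 30: opening as wide as the lane, 36 high above the bed; guard top z = 50. Outfeed: y over 30, to a stop bar at y = 150. Drive 70 high at x = 62 to 160, |y| under 75; motor on to y = 145. Origin: on the bench under the guard's middle; y = feed direction.

How it is judged (in metres and radians):
On the way:
1. the carrier is under the guard with the long push stick's front close behind it (y of carrier in the frame of trimmer between -0.03 and 0.04 m and y of stick_tip in the frame of carrier between -0.065 and -0.03 m and x of stick_tip in the frame of carrier between -0.04 and 0.04 m), for 0.1 s.
At the end, for the whole second after the job is handed in: The carrier lies flat (within 7 degrees) and still on the outfeed bed, wholly out from under the guard (to 3 mm) and between the rails; the long push stick lies still and flat (within 8 degrees) on the infeed bed between the rails, its front wholly out from under the guard (y of carrier in the frame of trimmer between 0.067 and 0.115 m and x of carrier in the frame of trimmer between -0.02 and 0.02 m and z of carrier in the frame of trimmer between 0.002 and 0.014 m and angle between carrier's own z axis and vertical below 0.12 rad and linear speed of each of carrier, push_stick below 0.02 m/s and y of stick_tip in the frame of trimmer below -0.028 m and y of push_stick in the frame of trimmer between -0.24 and -0.05 m and x of push_stick in the frame of trimmer between -0.05 and 0.05 m and z of push_stick in the frame of trimmer between 0 and 0.018 m and angle between push_stick's own z axis and vertical below 0.15 rad); the robot touches nothing.
It fails at once if the gripper or arm touches the carrier (contact force between any of the fingers, the arm and carrier above 0.3 N).
It also fails if it takes over 40 s, if anything falls off the work surface, if the arm or the gripper's body presses on something with over 40 N, if the wrist force passes 120 N, or if a joint passes its speed limit or range.

ROBOT

A 7-joint arm with a two-finger parallel gripper is mounted at the origin on the work surface. World frame = base frame: x ahead of the robot, y to its left, z up, the work surface at z = 0. Lengths are in mm, angles in rad, forces in N, time in s.
With the tool pointing down it reaches from about 400 to 875 mm from the base axis. Payload 4.4 kg.
Tool frame: the origin (TCP) lies at the very end of the fingers, on their centre line; the grasp point (between the pads) lies 19 mm behind it; z points along the fingers, y is the line along which they close (so a half turn about z gives the same grasp; the last joint's range is limited). The gripper opens to 85 mm and grips with 20 to 120 N. Pads are 22 mm wide; open, the fingers measure 114 mm over their backs; the gripper's body (76 mm by 85 mm) begins 54 mm behind the grasp point. The pads swing forward as they close: fully open they stand 13 mm farther back than shut.
Start: joints at [-1.414, 0.628, 0.038, 1.517, -0.027, 0.996, -0.02], TCP at [143.599, 633.954, 231.313] pointing down, gripper open.
Joint ranges: [-3.06, 3.06], [-0.37, 2.12], [-1.25, 1.32], [0.18, 2.47], [-1.1, 4.24], [0.23, 1.98], [-2.94, 2.94]. Speed limits (rad/s): [2.57, 2.57, 3.14, 3.14, 3.14, 3.14, 3.14].

INTERFACE

Orientations are given as [roll, pitch, yaw] about the fixed x, y, z axes, in that order (R = Rz(yaw) Ry(pitch) Rx(roll)).
In Python, from cell import ctrl gives the robot as it stands.
- The arm moves only by the tool step_arm, never from a script. Its argument "series" is a list that holds one entry, the list of rows, each a list of 7 numbers: the turn, a rotation vector about the tool's x, y, z as a fraction of full scale, then the shift along the tool's x, y, z as a fraction of full scale, then the closure, from 0 (fully open) to 1 (shut). In form: [[[ax, ay, az, tx, ty, tz, gripper], ...]]. A call has 1 to 12 rows; each row shifts and turns the commanded pose from where the row before left it, along the tool's axes as they then stand; what a row does not reach is not made up. Full scale, the value 1, is 150 mm for a shift and 45 degrees for a turn. A row lasts 1/10 s, in which the tool goes at most 50 mm and 8.59 degrees, less where a joint would pass 70% of its speed; a pose out of reach is approached as far as the arm can. A call with a number of a shift or a turn outside -1 to 1 is refused whole. A call with a gripper value outside its range is refused whole. The fingers move at their own pace and stop on an object; the grip force is fixed at half the most. Time passes only in rows, so rows that do not move let the fingers close. It gives the time, the measured TCP pose, the force, the opening and the grip force at its end, in the units of the state.
- ctrl.read_state(): the state, without advancing time (a new reading comes with each control period).
- ctrl.get_image(name): name is "side" or "top" or "wrist"; returns a dict with "img" (400x640x3 uint8, red, green, blue), "fx", "fy", "cx", "cy" (pixels), "dist" ([k1, k2, p1, p2, k3] as OpenCV has them; the pictures are not rectified), "R" (3x3) and "t" (3): a world point X has camera coordinates R X + t. Camera axes: x right, y down, z forward; pixel columns grow to the right and rows downward; lengths in mm; the calibration is good to about 2 mm. A picture is of the moment at which its call begins. There is no depth.
- ctrl.finish_job(): hands the job in; it is judged then, once.
Trained networks look in a picture, given as the dict that the camera call returned (one of the last four; its "shot" number tells which), for a name from the list of things; names that differ only in an ending like _2 or _b are one class to them, and where a whole thing is asked for, a point or a joint stands for the part that bears it (a point fixed in the world has none). Each returns a list of dicts, best first, with "score" (0 to 1); they miss things now and then, are a little off and sometimes report something else, mostly with a low value. They report only what shows in the picture. A call takes as long as a camera call.
- ctrl.recognise(picture, thing): "centre" ([column, row] in pixels, amid what is visible of it).
The state is a dict: "clock": time; "qpos": joint angles; "qd": joint speeds; "tau": joint torques, N m; "eef_pos": TCP position; "tool_rot": TCP orientation; "force": force on the tool from outside, world axes, zero at the start; "torque": the same for the moment, N m; "width": finger opening in mm; "gripper_force": force on a finger pad.
Only numpy, scipy, OpenCV 4.12 (cv2) and the standard library are available. Lean on these libraries where they do the work, as an engineer would, in place of code of your own. Each camera call takes 0.05 s, during which the arm holds its last target. There are 200 camera calls.

## Working session

There is one attempt and no reset: what is moved stays moved. The work goes in short steps, Python scripts to look and compute and a tool call to move; the robot and the scene stay as the last step left them, time stands still between calls to the robot, and variables do not carry over. Pictures are saved under pics/ and viewed, at most 10 in all, crops included, and the job is handed in when it is done.

Besides the shell and the picture viewer there is one more tool, called as name([rows], argument=value, ...), one row to a line, values as JSON. step_arm: Moves the arm, as the interface text tells. Shift numbers are shares of 150 mm and turn numbers shares of 45 degrees, none past 1 either way. Its arguments: {"type":"object","properties":{"series":{"type":"array","items":{"type":"array","items":{"type":"array","items":{"type":"number","minimum":-1,"maximum":1}}}}},"required":["series"]}

```bash
mkdir -p pics; cat > h.py <<'E'
import numpy as np, cv2
from cell import ctrl
def shot(name,fn=None):
    p=ctrl.get_image(name)
    if fn: cv2.imwrite('pics/'+fn,p['img'][:,:,::-1])
    return p
def ray(p,uv,z):
    K=np.array([[p['fx'],0,p['cx']],[0,p['fy'],p['cy']],[0,0,1]],float)
    n=cv2.undistortPoints(np.array([[uv]],float),K,np.array(p['dist'],float)).ravel()
    R=np.array(p['R']);t=np.array(p['t'])
    c=-R.T@t; d=R.T@np.array([n[0],n[1],1])
    return c+d*(z-c[2])/d[2]
def proj(p,X):
    K=np.array([[p['fx'],0,p['cx']],[0,p['fy'],p['cy']],[0,0,1]],float)
    return cv2.projectPoints(np.array(X,float).reshape(-1,1,3),cv2.Rodrigues(np.array(p['R'],float))[0],np.array(p['t'],float),K,np.array(p['dist'],float))[0].reshape(-1,2)
E
python3 - <<'E'
from h import *
print(ctrl.read_state())
a=shot('top','top1.png')
for n in ['push_stick','carrier','trimmer','stick_tip']:
    print(n,[(r['score'],r['centre'],ray(a,r['centre'],20).round()) for r in ctrl.recognise(a,n)])
b=shot('side','side1.png')
for n in ['push_stick','carrier','trimmer']:
    print(n,[(r['score'],r['centre']) for r in ctrl.recognise(b,n)])
E
```

```text
{'clock': 0.0, 'qpos': array([-1.41379552,  0.62935623,  0.03842289,  1.51839881, -0.02699163,
        0.99633787, -0.01998591]), 'qd': array([ 0.00131883,  0.00033391, -0.00034382, -0.00036062,  0.00062279,
        0.00129537,  0.00091711]), 'tau': array([-2.96755388e-04, -5.63390493e+01,  1.22615643e+00, -1.93449658e+01,
        1.09467900e-02,  1.05767316e-02, -2.00797672e-05]), 'eef_pos': array([143.44445103, 633.3002187 , 230.37237614]), 'tool_rot': array([-3.13961002e+00,  2.34649329e-05,  2.91882524e+00]), 'force': array([-0.00174341, -0.08392421,  1.14065618]), 'torque': array([0.0182951 , 0.02418232, 0.06827048]), 'gripper_force': 0.0, 'width': 85.44468783183063}
push_stick [(0.97, [262.9, 234.8], array([444.,  86.,  20.]))]
carrier [(0.64, [324.6, 153.9], array([619.,  -5.,  20.]))]
trimmer [(0.9, [273.3, 134.8], array([643., 102.,  20.]))]
stick_tip [(0.91, [265.9, 231.8], array([450.,  82.,  20.]))]
push_stick [(0.58, [342.6, 263.2])]
carrier [(0.85, [287.5, 208.3]), (0.49, [219.1, 232.3])]
trimmer [(0.66, [215.5, 234.5])]
```

View pics/top1.png

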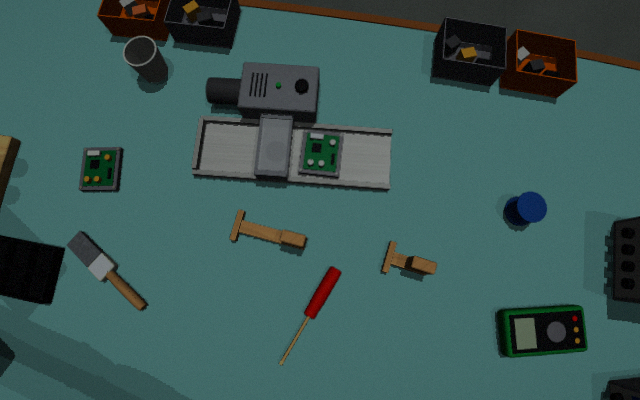

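View pics/side1.png

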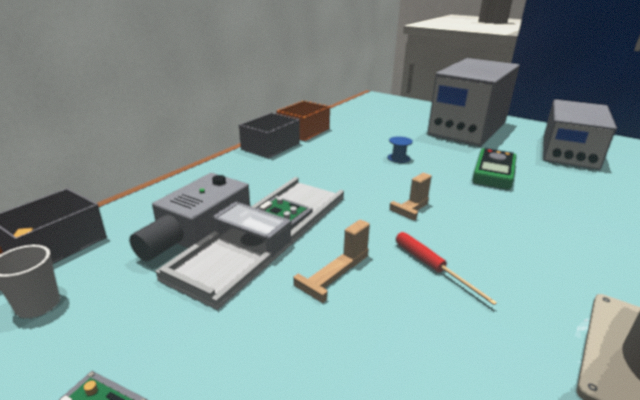

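The top view shows the trimmer with the guard at (275,147), its infeed to the right as far as x≈392 and the carrier at (322,153). The long stick has its cross-piece at (238,226) and its grip at (293,240). The short stick lies at (410,262) and the spare carrier at (100,168). The side view agrees.

```bash
python3 - <<'E'
from h import *
a=shot('top')
c=a['img'][50:255,185:405,::-1]
c=cv2.resize(c,None,fx=2.9,fy=2.9,interpolation=cv2.INTER_CUBIC)
cv2.imwrite('pics/crop1.png',cv2.convertScaleAbs(c,alpha=1.4))
for n,uv,z in [('in-drv',(392,130),20),('in-near',(388,188),20),('out-drv',(203,118),20),('out-near',(194,178),20),('cross a',(240,211),18),('cross b',(233,240),18),('grip',(293,238),66)]:
    print(n,ray(a,uv,z).round(1))
E
```

```text
in-drv [ 690.4 -130.4   20. ]
in-near [ 570.4 -136.1   20. ]
out-drv [657.6 250.7  20. ]
out-near [531.8 240.3  20. ]
cross a [482.1 138.3  18. ]
cross b [425.5 140.6  18. ]
grip [442.9  25.4  66. ]
```

View pics/crop1.png

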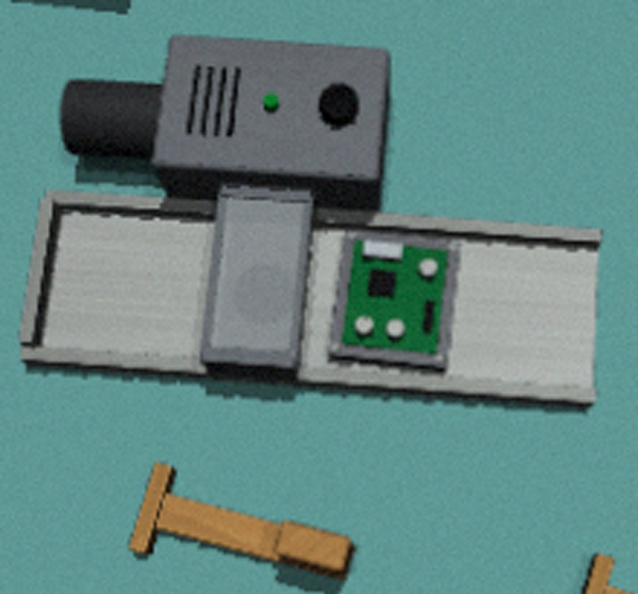

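```bash
cat > fit.py <<'E'
from h import *
from scipy.optimize import least_squares
def pose(p,L,uv,x0):
    L=np.array(L,float);uv=np.array(uv,float)
    def W(q):
        c,s=np.cos(q[2]),np.sin(q[2]);return np.c_[q[0]+c*L[:,0]-s*L[:,1],q[1]+s*L[:,0]+c*L[:,1],L[:,2]]
    r=least_squares(lambda q:(proj(p,W(q))-uv).ravel(),x0,x_scale=[10,10,.1],loss='soft_l1')
    return r.x,(proj(p,W(r.x))-uv).round(1)
E
python3 - <<'E'
from fit import *
a=shot('top')
o=lambda P:np.array(P,float)/2.9+[185,50]
T,r=pose(a,[(62,-230,20),(-62,-230,20),(62,160,20),(-62,160,20),(-62,-30,50),(-62,30,50)],o([(601,231),(593,391),(44,192),(22,350),(298,362),(204,358)]),[610,60,0])
print('trim',T.round(3),r.tolist())
S,r=pose(a,[(-30,71,18),(30,71,18),(30,58,18),(-30,58,18),(11,-27,66),(11,-71,66),(-11,-71,66),(-11,-27,66)],o([(131,549),(156,463),(174,466),(149,553),(282,521),(354,539),(345,570),(275,552)]),[450,70,-.1])
print('stick',S.round(3),r.tolist())
C,r=pose(a,[(45,40,14),(45,-40,14),(-45,-40,14),(-45,40,14)],o([(347,234),(459,240),(446,363),(331,355)]),[610,0,0])
print('carr',C.round(3),r.tolist())
print('cam',(-np.array(a['R']).T@a['t']).round())
s=ctrl.read_state();
def loc(T,q):
    d=np.array(q[:2])-T[:2];c,s_=np.cos(T[2]),np.sin(T[2]);return [c*d[0]+s_*d[1],-s_*d[0]+c*d[1],q[2]-T[2]]
print('carr in trim',loc(T,C)); 
c,s_=np.cos(S[2]),np.sin(S[2]); print('grip',S[0]+49*s_,S[1]-49*c)
print(s['clock'],s['eef_pos'],s['tool_rot'])
E
```

```text
trim [6.16819e+02 9.27260e+01 9.00000e-02] [[0.4, -3.7], [1.8, 0.9], [0.3, -1.6], [-0.6, 2.5], [-0.7, 0.3], [-0.4, -0.3]]
stick [ 4.48133e+02  7.35160e+01 -1.02000e-01] [[-0.6, 0.1], [0.1, -0.5], [0.3, 0.2], [-0.2, 0.5], [0.8, -0.9], [0.0, -0.8], [-0.1, 0.7], [-0.2, 0.4]]
carr [6.23652e+02 2.22200e+00 6.10000e-02] [[-0.9, -1.2], [0.0, 0.2], [0.9, 0.8], [-0.1, -0.1]]
cam [387. -27. 715.]
carr in trim [np.float64(-1.3416901278642852), np.float64(-90.75139138583991), np.float64(-0.028670815026729107)]
grip 443.12085507270785 24.773455550223524
0.55 [143.59089077 633.96285978 231.30489102] [ 3.14157473e+00 -2.35025657e-05  2.91877890e+00]
```

```bash
cat >> fit.py <<'E'
def loc(T,q):
    d=np.array(q[:2])-T[:2];c,s_=np.cos(T[2]),np.sin(T[2]);return np.array([c*d[0]+s_*d[1],-s_*d[0]+c*d[1]]+([q[2]-T[2]] if len(q)>2 else []))
def glob(T,l):
    c,s=np.cos(T[2]),np.sin(T[2]);return np.array([T[0]+c*l[0]-s*l[1],T[1]+s*l[0]+c*l[1]])
E
python3 - <<'E'
from fit import *
a=shot('top')
o=lambda P:np.array(P,float)/2.9+[185,50]
T,r=pose(a,[(62,-230,20),(-62,-230,20),(62,160,20),(-62,160,20),(-62,-30,50),(-62,30,50)],o([(601,231),(593,402),(44,192),(21,359),(298,362),(204,358)]),[610,60,0])
print('trim',T.round(3),r.tolist())
print(loc(T,[623.6,2.2,.061]))
E
```

```text
trim [6.1409e+02 9.2313e+01 8.0000e-02] [[0.8, -1.3], [1.5, -0.3], [0.6, -1.1], [-0.6, -0.0], [-1.1, 1.9], [-0.7, 0.9]]
[ 2.30442839e+00 -9.05843258e+01 -1.87056577e-02]
```

step_arm([
  [[0,0,0.185,0,0,0,0],[0,0,0.185,0,0,0,0],[0,0,0.185,0,0,0,0],[0,0,0.185,0,0,0,0],[0,0,0.185,0,0,0,0],[0,0,0.185,0,0,0,0],[0,0,0.185,0,0,0,0],[0,0,0.185,0,0,0,0],[0,0,0.185,0,0,0,0],[0,0,0.185,0,0,0,0]],
])

```text
clock: 1.6
eef_pos: [143.4, 634.0, 231.4]
tool_rot: [-3.141, -0.0, 1.46]
force: [-0.3, 0.1, -0.3]
width: 85.7
gripper_force: 0.0
```

step_arm([
  [[0,0,0,-0.157,0.246,0,0],[0,0,0,-0.157,0.246,0,0],[0,0,0,-0.157,0.246,0,0],[0,0,0,-0.157,0.246,0,0],[0,0,0,-0.157,0.246,0,0],[0,0,0,-0.157,0.246,0,0],[0,0,0,-0.157,0.246,0,0],[0,0,0,-0.304,0.076,0,0],[0,0,0,-0.304,0.076,0,0],[0,0,0,-0.304,0.076,0,0],[0,0,0,-0.304,0.076,0,0],[0,0,0,-0.304,0.076,0,0]],
])

```text
clock: 2.8
eef_pos: [416.1, 208.6, 231.6]
tool_rot: [3.141, -0.001, 1.466]
force: [0.6, -0.2, 0.2]
width: 85.3
gripper_force: 0.0
```

step_arm([
  [[0,0,0,-0.304,0.076,0,0],[0,0,0,-0.304,0.076,0,0],[0,0,0,-0.304,0.076,0,0],[0,0,0,-0.304,0.076,0,0],[0,0,0,0,0,0,0],[0,0,0,0,0,0,0]],
])

```text
clock: 3.4
eef_pos: [442.4, 22.9, 231.6]
tool_rot: [3.141, -0.0, 1.462]
force: [0.1, -0.7, -0.4]
width: 85.3
gripper_force: 0.0
```

```bash
python3 - <<'E'
from fit import *
a=shot('wrist','w1.png')
S=[448.1,73.5,-.102]
for n in ['push_stick','carrier']: print(n,[(r['score'],r['centre']) for r in ctrl.recognise(a,n)])
P=[(-30,71,18),(30,71,18),(11,-71,66),(-11,-71,66),(11,-27,66),(-11,-27,66)]
print(proj(a,[list(glob(S,p))+[p[2]] for p in P]).round())
s=ctrl.read_state();print(s['clock'],s['eef_pos'],s['tool_rot'],s['qpos'])
E
```

```text
push_stick [(0.78, [317.8, 105.9])]
carrier []
[[286.  45.]
 [346.  45.]
 [328. 196.]
 [306. 196.]
 [329. 151.]
 [305. 151.]]
3.55 [442.11218232  25.57777575 231.22577525] [-3.14126320e+00 -6.06948901e-04  1.46846562e+00] [-0.47664876  0.36854396  0.47913744  2.07558318 -0.24670722  0.75142365
  0.05432577]
```

View pics/w1.png

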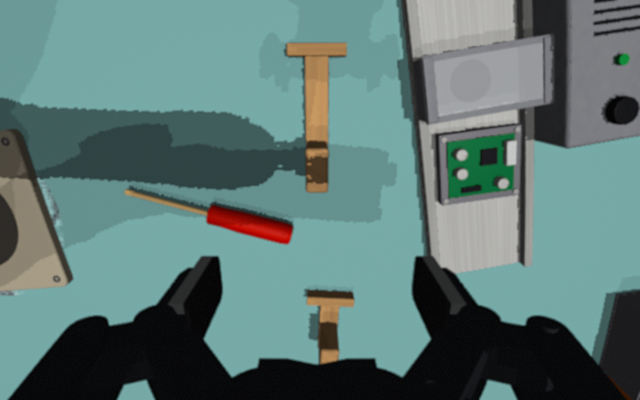

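The wrist view agrees with the fit: the cross-piece is at (286–346, 45) and the grip at (317,170). I'll descend and grip.

step_arm([
  [[0,0,0,0.01,0.006,0,0.2],[0,0,0,0,0,0.263,0.2],[0,0,0,0,0,0.263,0.2],[0,0,0,0,0,0.263,0.2],[0,0,0,0,0,0.263,0.2],[0,0,0,0,0,0.263,0.2],[0,0,0,0,0,0,0.2],[0,0,0,0,0,0,0.2]],
])

```text
clock: 4.35
eef_pos: [443.9, 25.6, 33.9]
tool_rot: [3.14, 0.001, 1.467]
force: [1.0, -0.3, 1.0]
width: 68.5
gripper_force: 0.0
```

step_arm([
  [[0,0,0,0,0,0,1],[0,0,0,0,0,0,1],[0,0,0,0,0,0,1],[0,0,0,0,0,0,1],[0,0,0,0,0,0,1],[0,0,0,0,0,0,1],[0,0,0,0,0,0,1],[0,0,0,0,0,0,1],[0,0,0,0,0,0,1],[0,0,0,0,0,0,1]],
])

```text
clock: 5.35
eef_pos: [444.3, 25.7, 35.4]
tool_rot: [3.139, -0.001, 1.466]
force: [-0.1, 0.9, 10.2]
width: 21.1
gripper_force: 63.4
```

step_arm([
  [[0,0,0,0,0,-0.2,1],[0,0,0,0,0,-0.3,1],[0,0,0,0,0,-0.3,1],[0,0,0,0,0,0,1],[0,0,0,0,0,0,1]],
])

```text
clock: 5.85
eef_pos: [443.9, 26.0, 155.2]
tool_rot: [3.139, -0.001, 1.467]
force: [0.3, 0.7, -2.9]
width: 21.0
gripper_force: 62.1
```

```bash
python3 - <<'E'
from fit import *
a=shot('wrist','w2.png'); b=shot('top','top2.png')
s=ctrl.read_state();print(s['clock'],s['eef_pos'],s['tool_rot'],s['width'])
v=np.vstack([a['img'][:,:,::-1],b['img'][50:250,:,::-1]]);cv2.imwrite('pics/both.png',v)
E
```

```text
5.95 [442.44624672  25.78386406 153.54188723] [-3.14019240e+00 -1.97668371e-04  1.46623914e+00] 20.999262795580076
```

View pics/both.png

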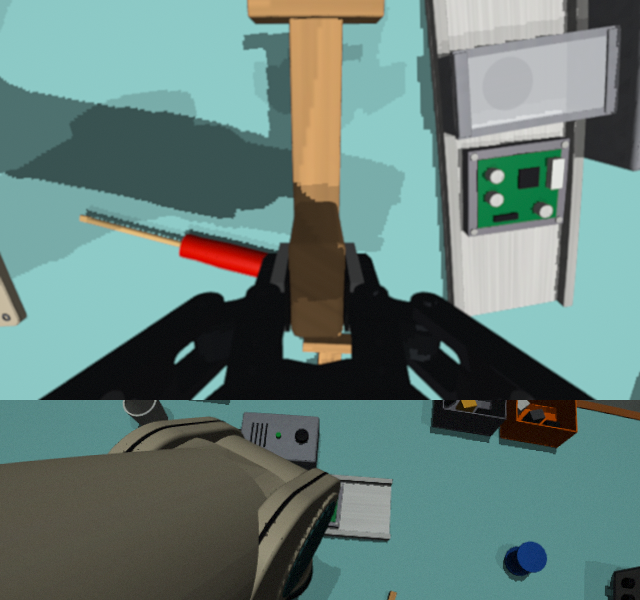

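The stick is held level and straight. The lane, guard and carrier show clearly at right. I'll refine the trimmer and carrier pose from this view.

```bash
python3 - <<'E'
from fit import *
a=shot('wrist')
T,r=pose(a,[(-62,-230,20),(62,-230,20),(-62,-30,50),(62,-30,50),(-62,30,50),(62,30,50)],[(453,314),(572,305),(457,136),(612,112),(452,53),(619,28)],[614,92,.08])
print(T.round(3),r.tolist())
C,r=pose(a,[(-45,40,22),(45,40,22),(45,-40,22),(-45,-40,22)],[(464,150),(570,140),(563,224),(470,234)],[623,2,.06])
print(C.round(3),r.tolist(),loc(T,C))
E
```

```text
[6.09796e+02 9.40130e+01 7.10000e-02] [[-0.2, 15.1], [-0.2, 3.4], [-0.7, 1.9], [4.3, -0.6], [-1.0, -0.4], [1.6, -1.5]]
[6.165e+02 5.015e+00 3.500e-02] [[2.4, 0.3], [0.3, -3.2], [-0.4, -0.2], [-3.5, 3.0]] [ 3.40920824e-01 -8.92491063e+01 -3.68136279e-02]
```

step_arm([
  [[0,0,-0.117,0,0,0,1],[0,0,-0.117,0,0,0,1],[0,0,0,-0.232,0.195,0,1],[0,0,0,-0.232,0.195,0,1],[0,0,0,-0.232,0.195,0,1],[0,0,0,-0.232,0.195,0,1],[0,0,0,-0.232,0.195,0,1],[0,0,0,-0.232,0.195,0,1],[0,0,0,0,0,0,1],[0,0,0,0,0,0.25,1],[0,0,0,0,0,0,1],[0,0,0,0,0,0,1]],
])

```text
clock: 7.2
eef_pos: [633.0, -168.2, 114.8]
tool_rot: [-3.137, -0.002, 1.649]
force: [-0.1, 0.0, -0.6]
width: 21.1
gripper_force: 61.8
```

```bash
python3 - <<'E'
from fit import *
a=shot('wrist'); b=shot('top'); c=shot('side')
s=ctrl.read_state();print(s['clock'],s['eef_pos'],s['tool_rot'],s['width'],s['force'])
v=np.vstack([a['img'][:,:,::-1],c['img'][100:300,:,::-1]]);cv2.imwrite('pics/both2.png',v)
cv2.imwrite('pics/t3.png',b['img'][:,:,::-1])
E
```

```text
7.35 [ 635.25189485 -168.96345377  117.7028175 ] [3.14005791e+00 5.57305813e-04 1.64979489e+00] 20.914391011530135 [ 0.33203726 -0.39028955 -1.53911938]
```

View pics/both2.png

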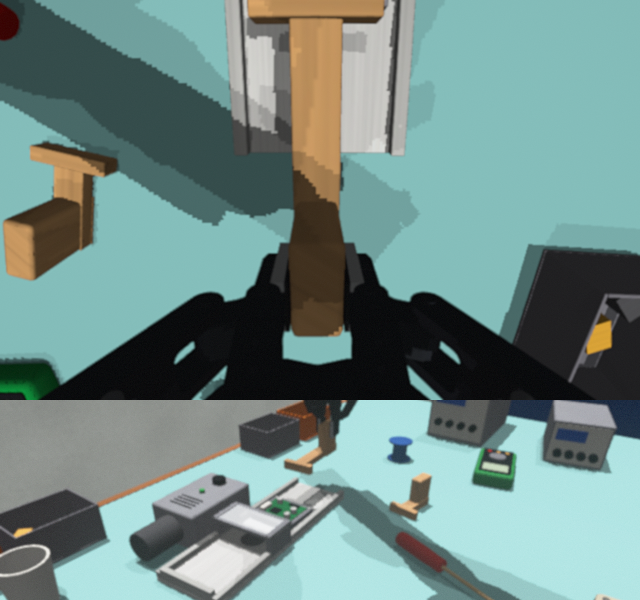

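The stick is above the infeed lane, centred to about 2 mm and parallel to the rails, with the bed end at row 154 between columns 236 and 406. I'll check the lane's y position here.

```bash
python3 - <<'E'
from fit import *
a=shot('wrist')
T=[613,93,.078]
for uv in [(236,153),(406,155)]: print(loc(T,ray(a,uv,20)[:2]).round(1), loc(T,ray(a,uv,8)[:2]).round(1))
print(loc(T,ctrl.read_state()['eef_pos'][:2]))
b=shot('side');print([(r['score'],r['centre']) for r in ctrl.recognise(b,'carrier')])
for y in (-80,-90,-100): print(y,proj(b,[list(glob(T,(0,y)))+[28]]))
E
```

```text
[ -56.7 -228.6] [ -59.7 -230.8]
[  67.4 -229.9] [  70.7 -232.2]
[   1.91764802 -262.83832812]
[(0.78, [288.8, 209.8])]
-80 [[278.35067292 209.57133665]]
-90 [[281.38019272 207.30983024]]
-100 [[284.35353344 205.0902144 ]]
```

step_arm([
  [[0,0,0,0,0.02,0.1,1],[0,0,0,0,0,0.18,1],[0,0,0,0,0,0.18,1],[0,0,0,0,0,0,1],[0,0,0,0,0,0,1]],
])

```text
clock: 8.0
eef_pos: [637.4, -168.7, 47.1]
tool_rot: [-3.14, -0.0, 1.65]
force: [0.4, -0.3, -1.6]
width: 21.0
gripper_force: 61.9
```

```bash
python3 - <<'E'
from fit import *
a=shot('wrist'); c=shot('side')
s=ctrl.read_state();print(s['clock'],s['eef_pos'],s['tool_rot'],s['width'],s['force'])
v=np.vstack([a['img'][:200,:,::-1],cv2.resize(c['img'][80:280,140:400,::-1],(640,400))]);cv2.imwrite('pics/both3.png',v[:600])
E
```

```text
8.1 [ 638.34454912 -168.97210726   48.57487071] [3.14024111e+00 6.51505972e-04 1.64973307e+00] 21.03850622350683 [-0.42632095  0.15205102 -0.95837045]
```

View pics/both3.png

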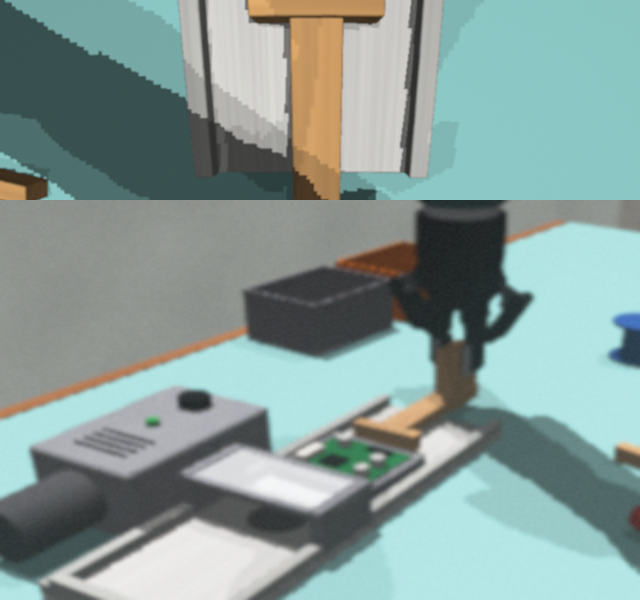

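The stick lies level behind the carrier, between the rails with margin on both sides. I'll lower 3 mm and push slowly.

step_arm([
  [[0,0,0,0,0,0.02,1],[0,0,0,0.055,0,0,1],[0,0,0,0.055,0,0,1],[0,0,0,0.055,0,0,1],[0,0,0,0.055,0,0,1],[0,0,0,0.055,0,0,1],[0,0,0,0.055,0,0,1],[0,0,0,0.055,0,0,1],[0,0,0,0.055,0,0,1],[0,0,0,0.055,0,0,1],[0,0,0,0.055,0,0,1],[0,0,0,0,0,0,1]],
])

```text
clock: 9.3
eef_pos: [631.0, -83.8, 44.3]
tool_rot: [-3.141, -0.002, 1.652]
force: [0.7, 1.2, -1.5]
width: 21.3
gripper_force: 61.9
```

```bash
python3 - <<'E'
from fit import *
a=shot('wrist'); c=shot('side')
s=ctrl.read_state();print(s['clock'],s['eef_pos'],s['tool_rot'],s['width'],s['force'],loc([617,93,.078],s['eef_pos'][:2]))
v=np.vstack([a['img'][:200,:,::-1],cv2.resize(c['img'][80:280,140:400,::-1],(640,400))]);cv2.imwrite('pics/both4.png',v[:600])
E
```

```text
9.4 [630.91951724 -85.50443734  44.2998628 ] [-3.14091468e+00 -8.32016314e-04  1.65039355e+00] 21.08947786887057 [ 0.79446677  0.16695664 -1.48510558] [-3.20366054e-02 -1.79046324e+02]
```

View pics/both4.png

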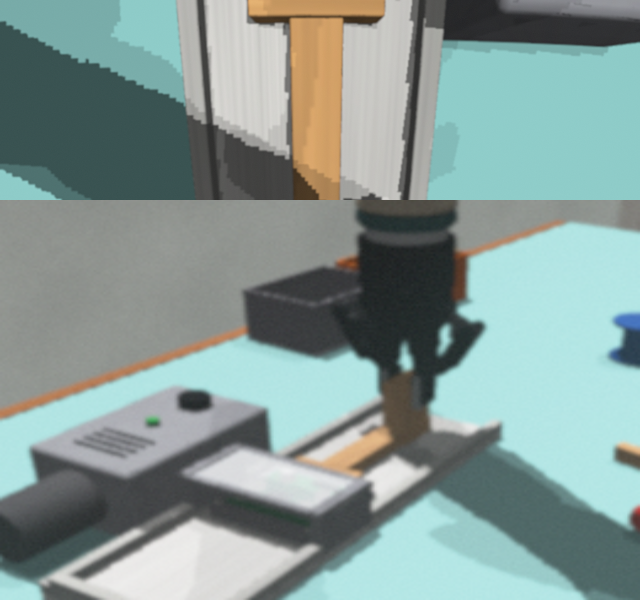

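The carrier is under the guard with the stick right behind it. I'll continue.

step_arm([
  [[0,0,0,0.055,0,0,1],[0,0,0,0.055,0,0,1],[0,0,0,0.055,0,0,1],[0,0,0,0.055,0,0,1],[0,0,0,0.055,0,0,1],[0,0,0,0.055,0,0,1],[0,0,0,0.055,0,0,1],[0,0,0,0.055,0,0,1],[0,0,0,0.055,0,0,1],[0,0,0,0.055,0,0,1],[0,0,0,0.055,0,0,1],[0,0,0,0.055,0,0,1]],
])

```text
clock: 10.6
eef_pos: [623.3, 13.0, 44.5]
tool_rot: [-3.142, -0.0, 1.65]
force: [-0.4, -0.6, -0.9]
width: 21.3
gripper_force: 61.9
```

step_arm([
  [[0,0,0,0.045,0,0,1],[0,0,0,0.02,0,0,1],[0,0,0,0,0,0,1],[0,0,0,0,0,0,1]],
])

```text
clock: 11.0
eef_pos: [622.6, 21.9, 44.6]
tool_rot: [-3.142, -0.0, 1.649]
force: [-0.8, 0.8, -0.8]
width: 21.2
gripper_force: 61.9
```

```bash
python3 - <<'E'
from fit import *
b=shot('top'); c=shot('side')
T=[617,93,.078]
s=ctrl.read_state();print(s['clock'],s['eef_pos'],s['width'],s['force'],loc(T,s['eef_pos'][:2]))
print([(r['score'],r['centre'],loc(T,ray(c,r['centre'],24)[:2]).round()) for r in ctrl.recognise(c,'carrier')])
v=cv2.resize(c['img'][110:310,140:400,::-1],(780,600));cv2.imwrite('pics/s5.png',v)
E
```

```text
11.1 [622.61636581  21.57647083  44.58562227] 21.445013255298864 [-0.02377265 -0.23372332 -1.49745063] [ 3.39015250e-02 -7.16440014e+01]
[(0.84, [217.6, 261.8], array([-12.,  97.]))]
```

View pics/s5.png

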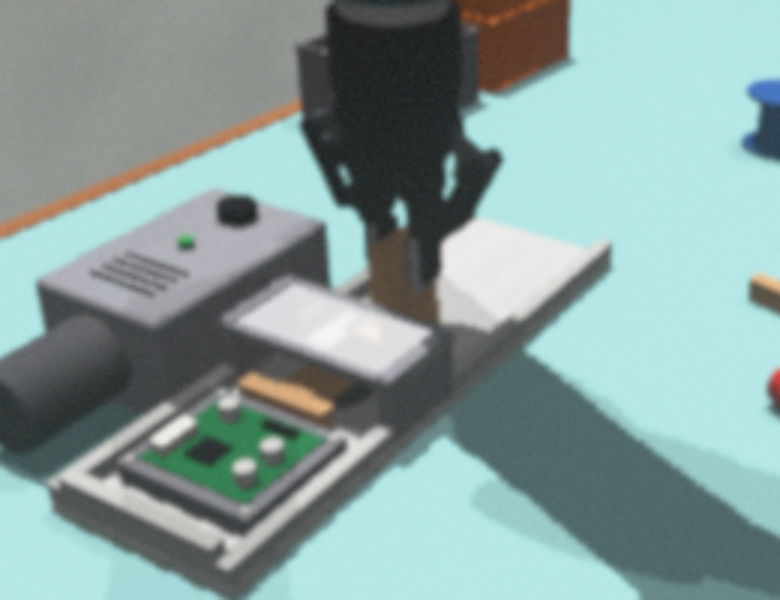

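The carrier is out on the outfeed bed, flat, about 20 mm from the stop. I'll draw the stick back.

step_arm([
  [[0,0,0,-0.05,0,0,1],[0,0,0,-0.1,0,0,1],[0,0,0,-0.12,0,0,1],[0,0,0,-0.12,0,0,1],[0,0,0,-0.12,0,0,1],[0,0,0,-0.12,0,0,1],[0,0,0,-0.1,0,0,1],[0,0,0,0,0,0,1],[0,0,0,0,0,0.01,1],[0,0,0,0,0,0.007,1],[0,0,0,0,0,0,1]],
])

```text
clock: 12.25
eef_pos: [631.2, -88.2, 43.5]
tool_rot: [3.141, 0.002, 1.65]
force: [-4.2, -3.2, 10.1]
width: 21.1
gripper_force: 63.5
```

step_arm([
  [[0,0,0,0,0,0,0.3],[0,0,0,0,0,0,0.3],[0,0,0,0,0,0,0.2],[0,0,0,0,0,0,0.2],[0,0,0,0,0,0,0.2],[0,0,0,0,0,-0.1,0.2],[0,0,0,0,0,-0.25,0.2],[0,0,0,0,0,-0.3,0.2],[0,0,0,0,0,-0.3,0.2],[0,0,0,-0.2,0,-0.1,0.2],[0,0,0,-0.2,0,0,0.2],[0,0,0,0,0,0,0.2]],
])

```text
clock: 13.45
eef_pos: [635.7, -153.7, 202.2]
tool_rot: [3.139, 0.006, 1.643]
force: [-0.6, 0.1, 0.0]
width: 68.3
gripper_force: 0.0
```

```bash
python3 - <<'E'
from fit import *
a=shot('wrist'); c=shot('side')
T=[617,93,.078]
s=ctrl.read_state();print(s['clock'],s['eef_pos'],s['width'],s['force'])
print([(r['score'],r['centre'],loc(T,ray(c,r['centre'],24)[:2]).round()) for r in ctrl.recognise(c,'carrier')])
v=np.vstack([a['img'][:300,:,::-1],cv2.resize(c['img'][160:310,140:400,::-1],(640,300))]);cv2.imwrite('pics/s6.png',v)
E
```

```text
13.55 [ 635.65073524 -147.88152097  200.4284687 ] 68.21250881386365 [-0.57697389  0.04025827  0.12167495]
[(0.78, [217.3, 262.8], array([-14.,  99.]))]
```

View pics/s6.png

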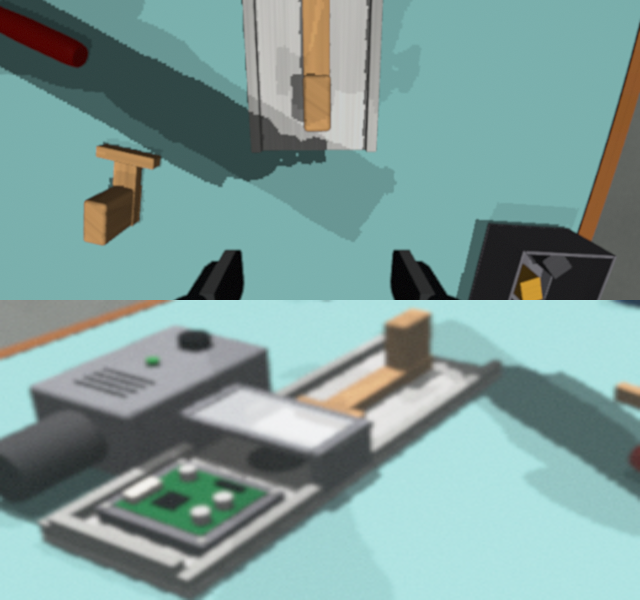

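The carrier lies flat on the outfeed bed, clear of the guard. The stick lies flat between the infeed rails with its front clear of the guard, and the gripper is free.

```bash
python3 -c "
from cell import ctrl
print(ctrl.finish_job())"
```

```text
the job is handed in; nothing more can be done
None
```

The job is handed in (no verdict was returned): the last pictures show the carrier flat on the outfeed bed, clear of the guard, and the long stick lying flat between the infeed rails with its front clear of the guard.

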